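# Press in the cam cover retainers crosswise

## Task

With closed fingertips, press the cam cover's four black push-in retainers fully home one at a time, crosswise so that the gasket beds evenly: first the one at the corner nearest the oil filler cap, then the one diagonally opposite, then the other one at the filler-cap end, and last the one diagonally opposite that. Push each straight down lightly, as with one finger (never more than 35 N), start none before the one ahead of it is home, and do not pull any up. Leave the socket on the cover and the other things on the bench where they are.

Things in the scene. Friction and masses are not known exactly. Their poses are not given: they have to be found in the camera images.
- cover: Fixed grey engine cylinder head, 230 x 160 x 60 mm, with an aluminium cam cover on it. Origin: centre of its underside on the bench; z up, x along the long side; any yaw. Flange at 75 mm height, raised middle (110 x 84 mm) at 95 mm. A 14 mm breather pipe leaves the -x end, at 84 mm height, to 130 mm from the centre. Four bosses, 28 mm across, tops at 90 mm, carry the retainers.
- filler_cap (a point): Centre of the top of the dark round oil filler cap with a grip bar, 42 mm across, on the cover's raised middle at x +35, y +20 mm in the cover's frame, top at 116 mm height. It is part of the fixed cover.
- ret_a_top (a point): Centre of the top of a black push-in retainer: the corner nearest the oil filler cap (cover frame x +80, y +55 mm); pressed first. A collar 26 mm across, 4 mm thick, with a sprung round button, 20 mm across, standing 8 mm above it; the button gives under a push by 1 mm per 4 N, up to 5 mm, and springs back. Top at 109 to 111 mm height at the start, 102 mm when home and let go.
- ret_a (a joint): How far this retainer's stem is pressed in, m: 0 to 0.002 at the start, 0.009 when its collar sits on its boss (hard stop); negative if pulled up. It moves straight down with the button, takes about 5 N at first and 7 N at the end (button squeezed by 2 mm), and stays where it is left.
- ret_b_top (a point): Centre of the top of a black push-in retainer: diagonally opposite ret_a (x -80, y -55 mm); pressed second. A collar 26 mm across, 4 mm thick, with a sprung round button, 20 mm across, standing 8 mm above it; the button gives under a push by 1 mm per 4 N, up to 5 mm, and springs back. Top at 109 to 111 mm height at the start, 102 mm when home and let go.
- ret_b (a joint): How far this retainer's stem is pressed in, m: 0 to 0.002 at the start, 0.009 when its collar sits on its boss (hard stop); negative if pulled up. It moves straight down with the button, takes about 5 N at first and 7 N at the end (button squeezed by 2 mm), and stays where it is left.
- ret_c_top (a point): Centre of the top of a black push-in retainer: the other corner at the filler-cap end (x +80, y -55 mm); pressed third. A collar 26 mm across, 4 mm thick, with a sprung round button, 20 mm across, standing 8 mm above it; the button gives under a push by 1 mm per 4 N, up to 5 mm, and springs back. Top at 109 to 111 mm height at the start, 102 mm when home and let go.
- ret_c (a joint): How far this retainer's stem is pressed in, m: 0 to 0.002 at the start, 0.009 when its collar sits on its boss (hard stop); negative if pulled up. It moves straight down with the button, takes about 5 N at first and 7 N at the end (button squeezed by 2 mm), and stays where it is left.
- ret_d_top (a point): Centre of the top of a black push-in retainer: diagonally opposite ret_c (x -80, y +55 mm); pressed last. A collar 26 mm across, 4 mm thick, with a sprung round button, 20 mm across, standing 8 mm above it; the button gives under a push by 1 mm per 4 N, up to 5 mm, and springs back. Top at 109 to 111 mm height at the start, 102 mm when home and let go.
- ret_d (a joint): How far this retainer's stem is pressed in, m: 0 to 0.002 at the start, 0.009 when its collar sits on its boss (hard stop); negative if pulled up. It moves straight down with the button, takes about 5 N at first and 7 N at the end (button squeezed by 2 mm), and stays where it is left.
- socket: Loose steel socket, 26 mm across, 36 mm tall, standing on the raised middle of the cover, between the retainers. Origin: centre of its underside. To be left alone.
- oil: Loose grey oil bottle, 56 mm across, 115 mm tall, on the bench. Origin: centre of its underside. To be left alone.
- cup: Loose steel bowl, 70 mm across, 50 mm tall, on the bench. Origin: centre of its underside. To be left alone.

How it is judged:
On the way, in this order (a step that is already met when the one before it is completed fails the run):
1. the filler-cap corner retainer is home (value of joint ret_a above 0.0065 m), for 0.1 s.
2. the diagonally opposite retainer is home (value of joint ret_b above 0.0065 m), for 0.1 s.
3. the other filler-cap-end retainer is home (value of joint ret_c above 0.0065 m), for 0.1 s.
4. the last retainer is home (value of joint ret_d above 0.0065 m), for 0.1 s.
At the end, for the whole second after the job is handed in: All four retainers are pressed in to within 2.5 mm of their stops, and the socket, bottle and bowl are within 20 mm of where they stood (value of joint each of ret_a, ret_b, ret_c, ret_d above 0.0065 m and distance of each of socket, oil, cup from where it was at the start of the episode below 0.02 m and linear speed of socket below 0.02 m/s); the robot touches nothing.
It fails at once if a retainer is pressed (over 4 mm) before the one ahead of it is home ((value of joint ret_b above 0.004 m and not (value of joint ret_a above 0.0065 m)) or (value of joint ret_c above 0.004 m and not (value of joint ret_b above 0.0065 m)) or (value of joint ret_d above 0.004 m and not (value of joint ret_c above 0.0065 m))).
It fails at once if a retainer is pulled up more than 3 mm (value of joint any of ret_a, ret_b, ret_c, ret_d below -0.003 m).
It fails at once if the head, cover or a retainer is pushed with more than 35 N (contact force between anything else and cover above 35 N).
It fails at once if a bystander is moved more than 20 mm or lifted (not (distance of socket from where it was at the start of the episode below 0.02 m) or not (distance of oil from where it was at the start of the episode below 0.02 m) or not (distance of cup from where it was at the start of the episode below 0.02 m)).
It fails at once if the socket, bottle or bowl is tipped (angle between any of socket, oil, cup's own z axis and vertical above 0.3 rad).
It also fails if it takes over 51 s, if anything falls off the work surface, if the arm or the gripper's body presses on something with over 40 N, if the wrist force passes 120 N, or if a joint passes its speed limit or range.

## Robot

A 6-joint arm with a two-finger parallel gripper is mounted at the origin on the work surface. World frame = base frame: x ahead of the robot, y to its left, z up, the work surface at z = 0. Lengths are in m, angles in rad, forces in N, time in s.
With the tool pointing down it reaches from about 0.35 to 0.725 m from the base axis. Payload 4.3 kg.
Tool frame: the origin (TCP) lies between the finger pads; the fingertips stand 19 mm ahead of it and the grasp point (between the pads) is the TCP; z points along the fingers, y is the direction in which the jaws open and shut (so a half turn about z gives the same grasp; the last joint's range is limited). The gripper opens to 85 mm and grips with 20 to 120 N. Pads are 22 mm wide; open, the fingers measure 114 mm over their backs; the gripper's body (76 mm by 85 mm) begins 54 mm behind the grasp point. The pads swing forward as they close: fully open they stand 13 mm farther back than shut.
Start: joints at [-1.396, 0.377, 0.081, 1.274, 0, 1.46], TCP at [0.162, -0.552, 0.25] pointing down, gripper open.
Joint ranges: [-2.72, 2.72], [-0.84, 1.66], [-1.02, 1.22], [-1.77, 2.12], [-1.37, 1.28], [-3.14, 3.14]. Speed limits (rad/s): [2.57, 2.57, 3.14, 3.14, 3.14, 3.14].

## Interface

Orientations are given as a rotation vector (axis times angle).
In Python, from plant import manip, get_image gives the robot as it stands.
- The arm moves only by the shell command python3 -m crank 'ROWS' [FORCE]. ROWS is JSON, a list of rows, each an object with "jaw": the gripper command: -1 is shut, 1 is fully open, values between are in proportion; "dp": the shift along the world's x, y, z in m, a list of three; "roll": the turn about the world's z in degrees. A call has 1 to 20 rows; each row is the pose to reach, as a shift and turn from the pose measured when the call began; what a row does not reach only later rows make up. A row lasts 1/10 s, in which the tool goes at most 50 mm and 8.59 degrees, less where a joint would pass 70% of its speed; a pose out of reach is approached as far as the arm can. A call with a gripper value outside its range is refused whole. The fingers move at their own pace and stop on an object; FORCE is the grip in N (left out, the last holds). Time passes only in rows, so rows that repeat a pose let the fingers close. It gives the time, the measured TCP pose, the force and the opening at its end, in the units of the state.
- manip.observe(): the state, without advancing time (a new reading comes with each control period).
- get_image(name): name is "scene" or "top"; returns a dict with "img" (384x512x3 uint8, red, green, blue), "K" (3x3 intrinsics, pixels), "T" (4x4, takes a point from camera to world coordinates). Camera axes: x right, y down, z forward; pixel columns grow to the right and rows downward; lengths in m; the calibration is good to about 2 mm. A picture is of the moment at which its call begins. There is no depth.
- manip.hand_in(): hands the job in, once; it reports no verdict.
The state is a dict: "time": time; "joint_pos": joint angles; "dq": joint speeds; "effort": joint torques, N m; "eef_pos": TCP position; "ee_rot": TCP orientation; "ft_force": force on the tool from outside, world axes, zero at the start; "ft_torque": the same for the moment, N m; "grip_width": finger opening in m.
Only numpy, scipy, OpenCV 4.12 (cv2) and the standard library are available. Lean on these libraries where they do the work, as an engineer would, in place of code of your own. Each camera call takes 0.05 s, during which the arm holds its last target. There are 200 camera calls.

## Working session

There is one attempt and no reset: what is moved stays moved. The work goes in short steps, Python scripts to look and compute and a shell command to move; the robot and the scene stay as the last step left them, time stands still between calls to the robot, and variables do not carry over. Pictures are saved under pics/ and viewed, about 8 in all and at most 12, crops included, and the job is handed in when it is done.

```bash
mkdir -p pics; python3 - <<'E'
from plant import manip,get_image
import cv2,numpy as np
for n in("top","scene"):
    g=get_image(n);cv2.imwrite(f"pics/{n}0.png",cv2.resize(g["img"][:,:,::-1],(800,600),interpolation=cv2.INTER_CUBIC));np.savez(f"{n}0.npz",**g)
    print(n,g["K"].tolist(),g["T"].round(4).tolist())
s=manip.observe();print(s)
E
```

```text
top [[434.17046263434224, 0.0, 248.42007867495852], [0.0, 434.17046263434224, 200.55910466140983], [0.0, 0.0, 1.0]] [[-0.0059, -0.9923, 0.124, 0.4247], [-0.9998, 0.0084, 0.0201, -0.018], [-0.021, -0.1239, -0.9921, 1.3752], [0.0, 0.0, 0.0, 1.0]]
scene [[484.34014801833956, 0.0, 246.4299974648381], [0.0, 484.34014801833956, 184.4015989757422], [0.0, 0.0, 1.0]] [[-0.3666, 0.5973, -0.7133, 1.4688], [0.9302, 0.2493, -0.2694, 0.3634], [0.0169, -0.7623, -0.647, 0.9131], [0.0, 0.0, 0.0, 1.0]]
{'time': 0.1, 'joint_pos': array([-1.39633314e+00,  3.78006630e-01,  7.97699660e-02,  1.27442188e+00,
        2.88002333e-05,  1.46052735e+00]), 'dq': array([-0.00130272, -0.00080317,  0.00518604, -0.00082845, -0.00313181,
       -0.0016792 ]), 'effort': array([ 9.46598338e-04, -4.64695287e+01,  2.70581943e+01,  1.19713004e-02,
       -6.89263447e-05,  1.01838341e-05]), 'eef_pos': array([ 0.16145129, -0.55128652,  0.24944886]), 'ee_rot': array([-3.10796600e+00, -4.45482655e-01,  4.86283149e-05]), 'ft_force': array([-0.65170738,  0.28181573,  0.03132381]), 'ft_torque': array([ 0.00856924,  0.03403363, -0.00775887]), 'grip_width': 0.08556557523425663}
```

View pics/top0.png

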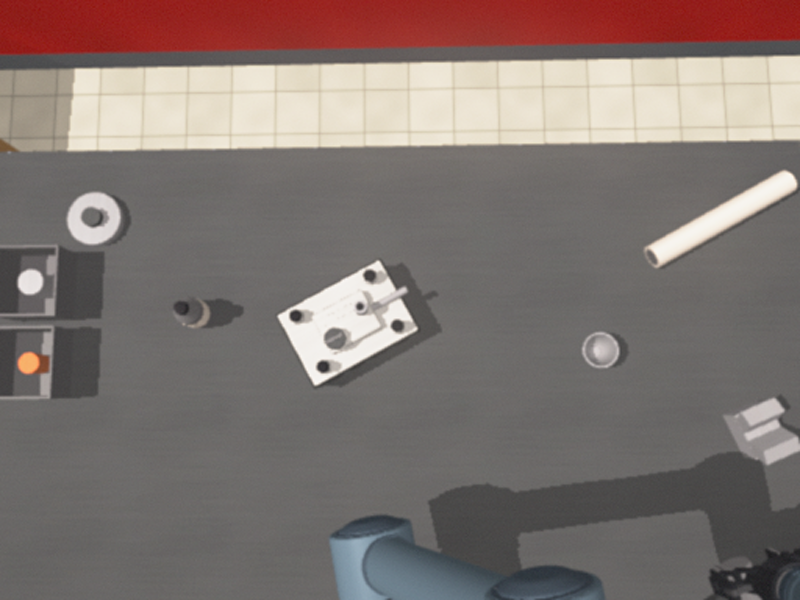

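View pics/scene0.png

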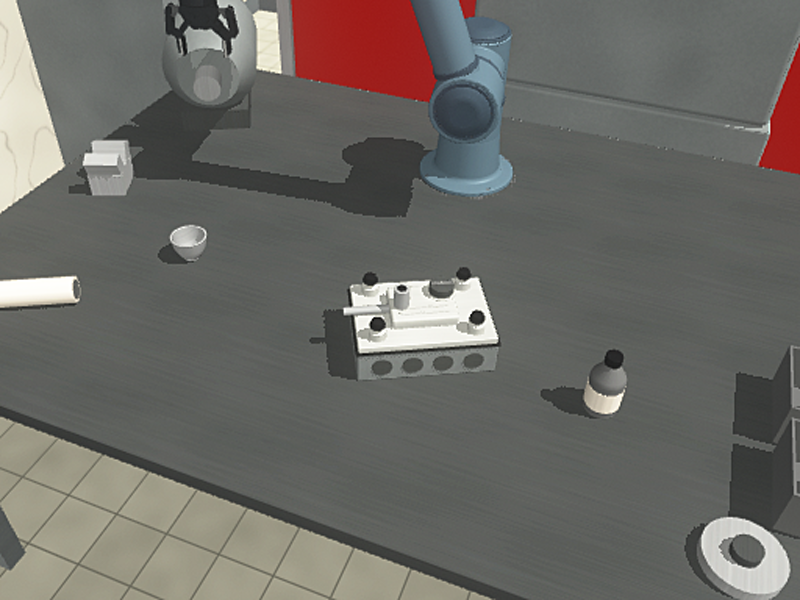

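The top view (800 px scale) shows the breather pipe on the right. The filler cap is at (335,338), so a≈(323,366), b≈(370,275), c≈(296,315) and d≈(398,326). The socket is near (361,306). Next I'll enlarge both views.

```bash
python3 - <<'E'
import cv2,numpy as np
t=np.load("top0.npz")["img"][:,:,::-1];s=np.load("scene0.npz")["img"][:,:,::-1]
a=cv2.resize(t[160:250,170:270],None,fx=4,fy=4,interpolation=cv2.INTER_CUBIC)
b=cv2.resize(s[165:255,215:325],None,fx=3.6,fy=4,interpolation=cv2.INTER_CUBIC)
cv2.imwrite("pics/crop.png",np.hstack([a,b[:, :396]]))
E
```

```text
(no output)
```

View pics/crop.png

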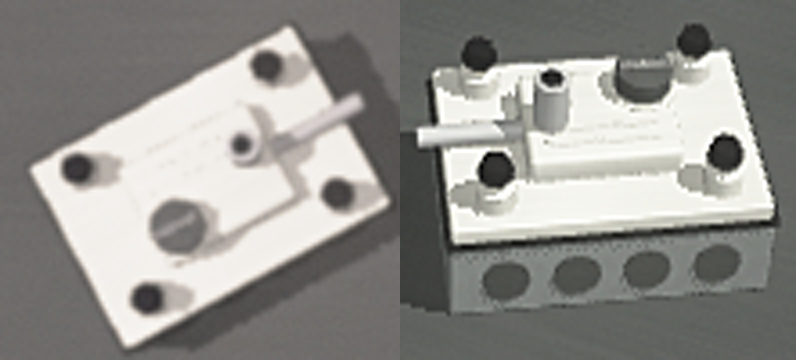

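Left crop, top view: a (148,298), b (267,66), c (78,168), d (338,194), cap (178,226) and socket (243,147). Right crop, scene view: a (693,42), b (497,170), c (725,153), d (480,54). I'll fit the cover pose to these points.

```bash
cat >h.py <<'E'
import numpy as np
def ray(n,u,v,z):
    g=np.load(n+"0.npz");d=g["T"][:3,:3]@np.linalg.solve(g["K"],[u,v,1]);o=g["T"][:3,3]
    return o+d*(z-o[2])/d[2]
E
python3 - <<'E'
import numpy as np
from h import ray
from scipy.optimize import least_squares
P=np.array([[80,55],[-80,-55],[80,-55],[-80,55]])/1e3
top=np.array([[148,298],[267,66],[78,168],[338,194]])/4+[170,160]-.375
sc=(np.array([[693,42],[497,170],[725,153],[480,54]])-[400,0])/[3.6,4]+[215,165]-.375
def pl(q,p): c,s=np.cos(q[2]),np.sin(q[2]);return p@np.array([[c,s],[-s,c]])+q[:2]
R=[]
for n,px in(("top",top),("scene",sc)):
    W=np.array([ray(n,*p,.106)[:2] for p in px]);R.append(W)
    r=least_squares(lambda q:(pl(q,P)-W).ravel(),[.5,0,2])
    print(n,W.round(4).tolist(),"pose",r.x.round(4),"resid mm",(r.fun.reshape(-1,2)*1e3).round(1).tolist())
W=(R[0]+R[1])/2
r=least_squares(lambda q:(pl(q,P)-W).ravel(),[.5,0,2])
print(r.x,np.degrees(r.x[2]))
for p in P:print(pl(r.x,p).round(4),np.hypot(*pl(r.x,p)))
print("cap",pl(r.x,np.array([.035,.02])),ray("top",178/4+169.6,226/4+159.6,.116))
print("socket",ray("top",243/4+169.6,147/4+159.6,.131))
E
```

```text
top [[0.4854, 0.1305], [0.6567, 0.043], [0.5816, 0.1829], [0.5608, -0.009]] pose [0.5711 0.0869 2.0659] resid mm [[-0.7, 0.6], [0.8, -0.4], [-0.1, 0.5], [-0.0, -0.7]]
scene [[0.4932, 0.1344], [0.6632, 0.0478], [0.5889, 0.1867], [0.565, -0.005]] pose [0.5776 0.091  2.0586] resid mm [[-1.7, 1.4], [0.4, -1.8], [-0.2, 0.7], [1.5, -0.4]]
[0.57435365 0.08892892 2.06224749] 118.15807749677145
[0.4881 0.1335] 0.5060392363716332
[0.6606 0.0444] 0.662084001534991
[0.5851 0.1854] 0.6137682560359302
[ 0.5636 -0.0076] 0.5636660906235041
cap [0.54020397 0.11034852] [0.53725143 0.10781817 0.116     ]
socket [0.59290551 0.05941947 0.131     ]
```

The two views disagree by about 7 mm along the oblique camera's line of sight, which is very sensitive to the assumed height, so I'll weight the top view. I'll move over a at a safe height with the jaws shut, then check from close up.

```bash
python3 -m crank '[{"jaw":-1,"dp":[0.325,0.683,-0.06],"roll":90},{"jaw":-1,"dp":[0.325,0.683,-0.06],"roll":90},{"jaw":-1,"dp":[0.325,0.683,-0.06],"roll":90},{"jaw":-1,"dp":[0.325,0.683,-0.06],"roll":90},{"jaw":-1,"dp":[0.325,0.683,-0.06],"roll":90},{"jaw":-1,"dp":[0.325,0.683,-0.06],"roll":90},{"jaw":-1,"dp":[0.325,0.683,-0.06],"roll":90},{"jaw":-1,"dp":[0.325,0.683,-0.06],"roll":90},{"jaw":-1,"dp":[0.325,0.683,-0.06],"roll":90},{"jaw":-1,"dp":[0.325,0.683,-0.06],"roll":90},{"jaw":-1,"dp":[0.325,0.683,-0.06],"roll":90},{"jaw":-1,"dp":[0.325,0.683,-0.06],"roll":90},{"jaw":-1,"dp":[0.325,0.683,-0.06],"roll":90},{"jaw":-1,"dp":[0.325,0.683,-0.06],"roll":90},{"jaw":-1,"dp":[0.325,0.683,-0.06],"roll":90},{"jaw":-1,"dp":[0.325,0.683,-0.06],"roll":90},{"jaw":-1,"dp":[0.325,0.683,-0.06],"roll":90},{"jaw":-1,"dp":[0.325,0.683,-0.06],"roll":90},{"jaw":-1,"dp":[0.325,0.683,-0.06],"roll":90},{"jaw":-1,"dp":[0.325,0.683,-0.06],"roll":90}]'
python3 -c "
from plant import manip;s=manip.observe();print(s['eef_pos'],s['ft_force'],s['grip_width'],s['joint_pos'].round(2),s['time'])"
```

```text
time: 2.1
eef_pos: [0.4861, 0.1303, 0.1897]
ee_rot: [-1.886, -2.511, 0.002]
ft_force: [-0.3, -0.6, -0.2]
grip_width: 0.0002
[0.48605287 0.13030688 0.18968331] [-0.33907889 -0.63259624 -0.17906638] 0.00016802167791820787 [ 0.14  0.26 -0.24  1.07 -0.    1.42] 2.1
```

```bash
python3 -m crank '[{"jaw":-1,"dp":[0,0.002,-0.03],"roll":0},{"jaw":-1,"dp":[0,0.002,-0.052],"roll":0},{"jaw":-1,"dp":[0,0.002,-0.052],"roll":0},{"jaw":-1,"dp":[0,0.002,-0.052],"roll":0}]'
python3 - <<'E'
from plant import get_image
import cv2,numpy as np
s=get_image("scene")["img"][:,:,::-1];t=get_image("top")["img"][:,:,::-1]
b=cv2.resize(s[120:240,215:325],None,fx=4,fy=4,interpolation=cv2.INTER_CUBIC)
a=cv2.resize(t[160:280,170:260],None,fx=4,fy=4,interpolation=cv2.INTER_CUBIC)
cv2.imwrite("pics/near_a.png",np.hstack([a,b]))
E
```

```text
time: 2.5
eef_pos: [0.4857, 0.1316, 0.138]
ee_rot: [-1.887, -2.51, 0.003]
ft_force: [0.3, -0.7, 1.1]
grip_width: 0.0001
```

View pics/near_a.png

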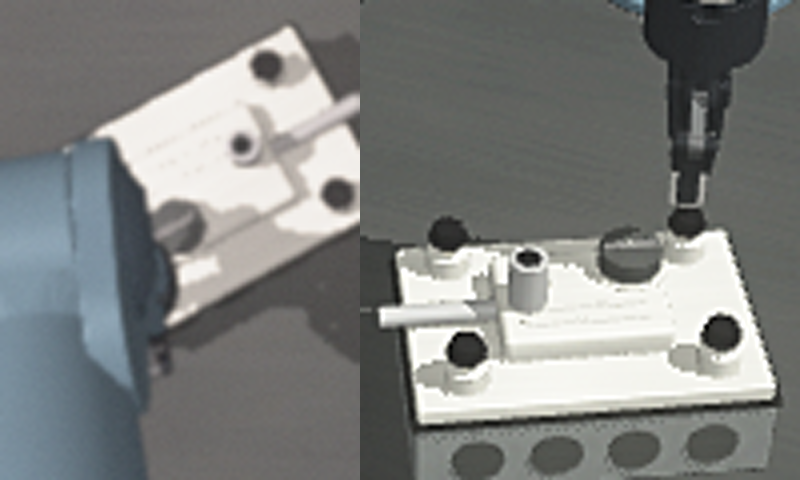

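The fingertips (687,203) sit directly over retainer a's button (top around (687,212), blob centre (687,221)). I'll check the depth direction using the projected tip.

```bash
python3 - <<'E'
import numpy as np
g=np.load("scene0.npz")
for p in([.4857,.1316,.119],[.4857,.1316,.110],[.4857,.1316,.104],[.488,.133,.104]):
    q=g["K"]@np.linalg.inv(g["T"])[:3]@np.r_[p,1];q=q[:2]/q[2];print(p,((q-[215,120])*4+[360,0]).round(1))
E
```

```text
[0.4857, 0.1316, 0.119] [684.9 197.5]
[0.4857, 0.1316, 0.11] [683.8 208.2]
[0.4857, 0.1316, 0.104] [683.  215.2]
[0.488, 0.133, 0.104] [684.  217.7]
```

```bash
python3 -m crank '[{"jaw":-1,"dp":[0.002,0.001,-0.004],"roll":0},{"jaw":-1,"dp":[0.002,0.001,-0.008],"roll":0},{"jaw":-1,"dp":[0.002,0.001,-0.011],"roll":0},{"jaw":-1,"dp":[0.002,0.001,-0.013],"roll":0},{"jaw":-1,"dp":[0.002,0.001,-0.015],"roll":0},{"jaw":-1,"dp":[0.002,0.001,-0.017],"roll":0},{"jaw":-1,"dp":[0.002,0.001,-0.017],"roll":0}]'
python3 -m crank '[{"jaw":-1,"dp":[0,0,-0.001],"roll":0},{"jaw":-1,"dp":[0,0,-0.002],"roll":0},{"jaw":-1,"dp":[0,0,-0.003],"roll":0},{"jaw":-1,"dp":[0,0,-0.003],"roll":0}]'
```

```text
time: 3.3
eef_pos: [0.4894, 0.1331, 0.1225]
ee_rot: [1.887, 2.511, 0.001]
ft_force: [0.5, -0.3, 5.1]
grip_width: 0.0002
time: 3.7
eef_pos: [0.4894, 0.1331, 0.12]
ee_rot: [1.886, 2.51, 0.001]
ft_force: [-1.5, -1.1, 5.9]
grip_width: 0.0002
```

```bash
python3 -m crank '[{"jaw":-1,"dp":[0,0,-0.001],"roll":0},{"jaw":-1,"dp":[0,0,-0.002],"roll":0},{"jaw":-1,"dp":[0,0,-0.003],"roll":0},{"jaw":-1,"dp":[0,0,-0.003],"roll":0}]'
```

```text
time: 4.1
eef_pos: [0.4895, 0.1332, 0.1181]
ee_rot: [1.886, 2.51, 0.002]
ft_force: [-3.8, -0.9, 11.0]
grip_width: -0.0003
```

The force has risen to 11 N with the tip at 99.1 mm. That implies a free top at about 101.9 mm, so a should be home. One more millimetre will confirm the stop, then I'll lift off.

```bash
python3 -m crank '[{"jaw":-1,"dp":[0,0,-0.002],"roll":0},{"jaw":-1,"dp":[0,0,-0.002],"roll":0},{"jaw":-1,"dp":[0,0,-0.002],"roll":0}]'
python3 -m crank '[{"jaw":-1,"dp":[0,0,0.02],"roll":0},{"jaw":-1,"dp":[0,0,0.06],"roll":0},{"jaw":-1,"dp":[0,0,0.08],"roll":0},{"jaw":-1,"dp":[0,0,0.08],"roll":0}]'
python3 - <<'E'
from plant import get_image
import cv2,numpy as np
s=get_image("scene")["img"][:,:,::-1]
b=cv2.resize(s[120:240,215:325],None,fx=4,fy=4,interpolation=cv2.INTER_CUBIC)
cv2.imwrite("pics/after_a.png",b)
E
```

```text
time: 4.4
eef_pos: [0.4895, 0.1332, 0.1176]
ee_rot: [1.885, 2.51, 0.003]
ft_force: [-4.5, -1.0, 12.5]
grip_width: 0.0001
time: 4.8
eef_pos: [0.4916, 0.1335, 0.2006]
ee_rot: [1.882, 2.506, 0.009]
ft_force: [0.9, -1.1, -0.7]
grip_width: 0.0002
```

View pics/after_a.png

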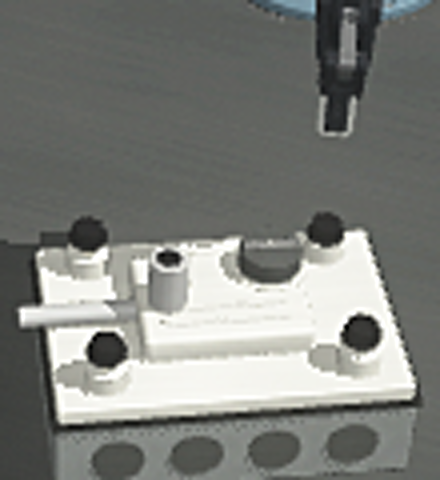

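Retainer a dropped about 9 px, to (325,230), and its collar now sits on the boss. The socket hasn't moved. Now b.

```bash
python3 -m crank '[{"jaw":-1,"dp":[0.168,-0.0895,0],"roll":0},{"jaw":-1,"dp":[0.168,-0.0895,0],"roll":0},{"jaw":-1,"dp":[0.168,-0.0895,0],"roll":0},{"jaw":-1,"dp":[0.168,-0.0895,0],"roll":0},{"jaw":-1,"dp":[0.168,-0.0895,-0.03],"roll":0},{"jaw":-1,"dp":[0.168,-0.0895,-0.06],"roll":0},{"jaw":-1,"dp":[0.168,-0.0895,-0.06],"roll":0},{"jaw":-1,"dp":[0.168,-0.0895,-0.06],"roll":0}]'
python3 - <<'E'
from plant import get_image
import cv2,numpy as np
s=get_image("scene")["img"][:,:,::-1]
b=cv2.resize(s[120:240,215:325],None,fx=4,fy=4,interpolation=cv2.INTER_CUBIC)
cv2.imwrite("pics/near_b.png",b)
E
```

```text
time: 5.65
eef_pos: [0.6567, 0.044, 0.1369]
ee_rot: [1.886, 2.511, 0.002]
ft_force: [-0.9, -0.2, 1.1]
grip_width: 0.0003
```

View pics/near_b.png

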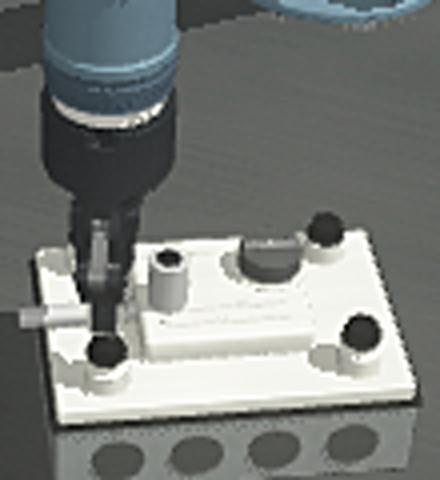

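The tip is centred over b (107,335), with the button at (107,350). I'll press it with the same final depth that worked for a.

```bash
python3 -m crank '[{"jaw":-1,"dp":[0.0025,0,-0.003],"roll":0},{"jaw":-1,"dp":[0.0025,0,-0.006],"roll":0},{"jaw":-1,"dp":[0.0025,0,-0.009],"roll":0},{"jaw":-1,"dp":[0.0025,0,-0.011],"roll":0},{"jaw":-1,"dp":[0.0025,0,-0.013],"roll":0},{"jaw":-1,"dp":[0.0025,0,-0.015],"roll":0},{"jaw":-1,"dp":[0.0025,0,-0.017],"roll":0},{"jaw":-1,"dp":[0.0025,0,-0.019],"roll":0},{"jaw":-1,"dp":[0.0025,0,-0.0195],"roll":0},{"jaw":-1,"dp":[0.0025,0,-0.0195],"roll":0}]'
python3 -m crank '[{"jaw":-1,"dp":[0,0,-0.002],"roll":0},{"jaw":-1,"dp":[0,0,-0.002],"roll":0},{"jaw":-1,"dp":[0,0,-0.002],"roll":0}]'
```

```text
time: 6.7
eef_pos: [0.6609, 0.0442, 0.1202]
ee_rot: [1.883, 2.508, 0.006]
ft_force: [-1.1, 1.0, 5.1]
grip_width: -0.0002
time: 7.0
eef_pos: [0.6609, 0.0441, 0.1193]
ee_rot: [1.883, 2.508, 0.007]
ft_force: [-1.8, -0.8, 6.2]
grip_width: -0.0001
```

```bash
python3 -m crank '[{"jaw":-1,"dp":[0,0,-0.002],"roll":0},{"jaw":-1,"dp":[0,0,-0.003],"roll":0},{"jaw":-1,"dp":[0,0,-0.003],"roll":0},{"jaw":-1,"dp":[0,0,-0.003],"roll":0}]'
```

```text
time: 7.4
eef_pos: [0.6609, 0.0442, 0.1183]
ee_rot: [1.882, 2.507, 0.008]
ft_force: [-4.7, 0.1, 10.1]
grip_width: 0.0001
```

```bash
python3 -m crank '[{"jaw":-1,"dp":[0,0,-0.003],"roll":0},{"jaw":-1,"dp":[0,0,-0.003],"roll":0},{"jaw":-1,"dp":[0,0,-0.003],"roll":0}]'
python3 -m crank '[{"jaw":-1,"dp":[0,0,0.02],"roll":0},{"jaw":-1,"dp":[0,0,0.06],"roll":0},{"jaw":-1,"dp":[0,0,0.08],"roll":0},{"jaw":-1,"dp":[0,0,0.08],"roll":0},{"jaw":-1,"dp":[0,0,0.08],"roll":0}]'
```

```text
time: 7.7
eef_pos: [0.6609, 0.0442, 0.1177]
ee_rot: [1.881, 2.506, 0.009]
ft_force: [-5.3, 0.5, 13.1]
grip_width: 0.0002
time: 8.2
eef_pos: [0.661, 0.0441, 0.1973]
ee_rot: [1.881, 2.506, 0.009]
ft_force: [-0.5, -0.4, -0.2]
grip_width: -0.0003
```

b is home: 13 N with the tip at 98.7 mm. Now c.

```bash
python3 -m crank '[{"jaw":-1,"dp":[-0.076,0.141,0],"roll":0},{"jaw":-1,"dp":[-0.076,0.141,0],"roll":0},{"jaw":-1,"dp":[-0.076,0.141,0],"roll":0},{"jaw":-1,"dp":[-0.076,0.141,0],"roll":0},{"jaw":-1,"dp":[-0.076,0.141,-0.03],"roll":0},{"jaw":-1,"dp":[-0.076,0.141,-0.06],"roll":0},{"jaw":-1,"dp":[-0.076,0.141,-0.06],"roll":0},{"jaw":-1,"dp":[-0.076,0.141,-0.06],"roll":0}]'
python3 - <<'E'
from plant import get_image
import cv2,numpy as np
s=get_image("scene")["img"][:,:,::-1]
b=cv2.resize(s[120:240,215:325],None,fx=4,fy=4,interpolation=cv2.INTER_CUBIC)
cv2.imwrite("pics/near_c.png",b)
E
```

```text
time: 9.0
eef_pos: [0.5837, 0.1845, 0.1359]
ee_rot: [1.883, 2.507, 0.004]
ft_force: [-0.2, -0.4, 1.4]
grip_width: 0.0002
```

View pics/near_c.png

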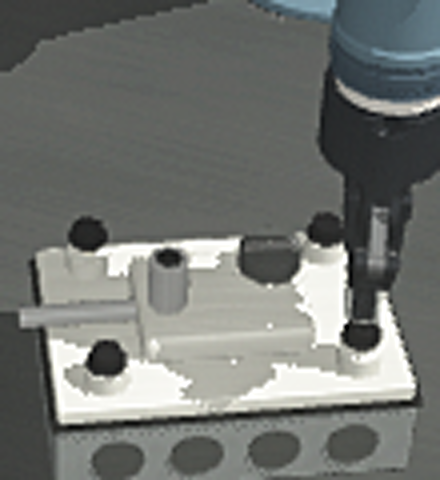

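b now sits low at (107,358). The tip (364,318) is over c (361,332), about 2 mm right of centre, so I'll nudge left while pressing.

```bash
python3 -m crank '[{"jaw":-1,"dp":[0.001,-0.001,-0.003],"roll":0},{"jaw":-1,"dp":[0.001,-0.001,-0.006],"roll":0},{"jaw":-1,"dp":[0.001,-0.001,-0.009],"roll":0},{"jaw":-1,"dp":[0.001,-0.001,-0.011],"roll":0},{"jaw":-1,"dp":[0.001,-0.001,-0.013],"roll":0},{"jaw":-1,"dp":[0.001,-0.001,-0.015],"roll":0},{"jaw":-1,"dp":[0.001,-0.001,-0.017],"roll":0},{"jaw":-1,"dp":[0.001,-0.001,-0.0185],"roll":0},{"jaw":-1,"dp":[0.001,-0.001,-0.0185],"roll":0}]'
python3 -m crank '[{"jaw":-1,"dp":[0,0,-0.002],"roll":0},{"jaw":-1,"dp":[0,0,-0.003],"roll":0},{"jaw":-1,"dp":[0,0,-0.003],"roll":0},{"jaw":-1,"dp":[0,0,-0.003],"roll":0}]'
python3 -m crank '[{"jaw":-1,"dp":[0,0,-0.002],"roll":0},{"jaw":-1,"dp":[0,0,-0.003],"roll":0},{"jaw":-1,"dp":[0,0,-0.003],"roll":0},{"jaw":-1,"dp":[0,0,-0.003],"roll":0}]'
```

```text
time: 9.95
eef_pos: [0.5867, 0.1836, 0.1199]
ee_rot: [1.881, 2.504, 0.01]
ft_force: [-1.1, -1.1, 6.9]
grip_width: -0.0002
time: 10.35
eef_pos: [0.5868, 0.1837, 0.1185]
ee_rot: [1.88, 2.503, 0.011]
ft_force: [-3.5, -0.9, 10.5]
grip_width: -0.0002
time: 10.75
eef_pos: [0.5868, 0.1837, 0.1176]
ee_rot: [1.88, 2.503, 0.012]
ft_force: [-5.5, -1.9, 13.4]
grip_width: -0.0003
```

c is home: 13.4 N with the tip at 98.6 mm. I'll lift and go to d.

```bash
python3 -m crank '[{"jaw":-1,"dp":[0,0,0.02],"roll":0},{"jaw":-1,"dp":[0,0,0.06],"roll":0},{"jaw":-1,"dp":[0,0,0.08],"roll":0},{"jaw":-1,"dp":[0,0,0.08],"roll":0},{"jaw":-1,"dp":[-0.0225,-0.191,0.08],"roll":0},{"jaw":-1,"dp":[-0.0225,-0.191,0.08],"roll":0},{"jaw":-1,"dp":[-0.0225,-0.191,0.08],"roll":0},{"jaw":-1,"dp":[-0.0225,-0.191,0.08],"roll":0},{"jaw":-1,"dp":[-0.0225,-0.191,0.08],"roll":0},{"jaw":-1,"dp":[-0.0225,-0.191,0.08],"roll":0},{"jaw":-1,"dp":[-0.0225,-0.191,0.05],"roll":0},{"jaw":-1,"dp":[-0.0225,-0.191,0.02],"roll":0},{"jaw":-1,"dp":[-0.0225,-0.191,0.02],"roll":0},{"jaw":-1,"dp":[-0.0225,-0.191,0.02],"roll":0}]'
python3 - <<'E'
from plant import get_image
import cv2,numpy as np
s=get_image("scene")["img"][:,:,::-1]
b=cv2.resize(s[120:240,215:325],None,fx=4,fy=4,interpolation=cv2.INTER_CUBIC)
cv2.imwrite("pics/near_d.png",b)
E
```

```text
time: 12.15
eef_pos: [0.5635, -0.006, 0.1371]
ee_rot: [1.879, 2.506, 0.011]
ft_force: [0.9, -0.2, 0.4]
grip_width: -0.0001
```

View pics/near_d.png

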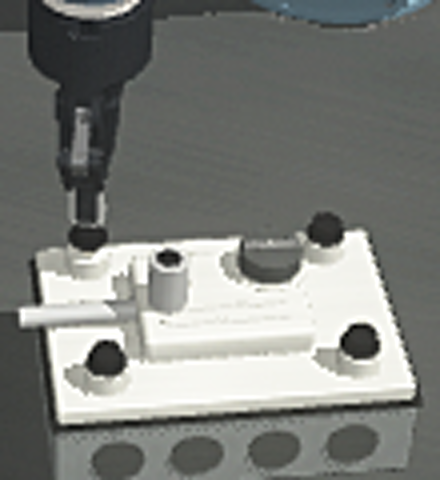

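c has dropped to (361,341). The tip (89,220) is centred over d (88,236). Pressing d.

```bash
python3 -m crank '[{"jaw":-1,"dp":[0,-0.001,-0.003],"roll":0},{"jaw":-1,"dp":[0,-0.001,-0.006],"roll":0},{"jaw":-1,"dp":[0,-0.001,-0.009],"roll":0},{"jaw":-1,"dp":[0,-0.001,-0.011],"roll":0},{"jaw":-1,"dp":[0,-0.001,-0.013],"roll":0},{"jaw":-1,"dp":[0,-0.001,-0.015],"roll":0},{"jaw":-1,"dp":[0,-0.001,-0.017],"roll":0},{"jaw":-1,"dp":[0,-0.001,-0.0195],"roll":0},{"jaw":-1,"dp":[0,-0.001,-0.0195],"roll":0}]'
python3 -m crank '[{"jaw":-1,"dp":[0,0,-0.002],"roll":0},{"jaw":-1,"dp":[0,0,-0.003],"roll":0},{"jaw":-1,"dp":[0,0,-0.003],"roll":0},{"jaw":-1,"dp":[0,0,-0.003],"roll":0}]'
python3 -m crank '[{"jaw":-1,"dp":[0,0,-0.002],"roll":0},{"jaw":-1,"dp":[0,0,-0.003],"roll":0},{"jaw":-1,"dp":[0,0,-0.003],"roll":0},{"jaw":-1,"dp":[0,0,-0.003],"roll":0}]'
```

```text
time: 13.1
eef_pos: [0.5654, -0.0074, 0.1196]
ee_rot: [1.877, 2.503, 0.015]
ft_force: [-0.1, 1.4, 6.7]
grip_width: -0.0
time: 13.5
eef_pos: [0.5655, -0.0074, 0.1181]
ee_rot: [1.876, 2.502, 0.016]
ft_force: [-3.1, -0.3, 12.3]
grip_width: 0.0003
time: 13.9
eef_pos: [0.5655, -0.0074, 0.1171]
ee_rot: [1.876, 2.501, 0.017]
ft_force: [-5.4, 1.7, 15.4]
grip_width: 0.0
```

d is home: 15 N with the tip at 98.1 mm. I'll lift clear and check everything.

```bash
python3 -m crank '[{"jaw":-1,"dp":[0,0,0.02],"roll":0},{"jaw":-1,"dp":[0,0,0.06],"roll":0},{"jaw":-1,"dp":[0,0,0.1],"roll":0},{"jaw":-1,"dp":[0,0,0.13],"roll":0},{"jaw":-1,"dp":[-0.08,-0.1,0.13],"roll":0},{"jaw":-1,"dp":[-0.08,-0.1,0.13],"roll":0},{"jaw":-1,"dp":[-0.08,-0.1,0.13],"roll":0},{"jaw":-1,"dp":[-0.08,-0.1,0.13],"roll":0}]'
python3 - <<'E'
from plant import get_image
import cv2
s=get_image("scene")["img"][:,:,::-1]
cv2.imwrite("pics/end.png",cv2.resize(s[120:270,215:415],None,fx=4,fy=4,interpolation=cv2.INTER_CUBIC))
E
```

```text
time: 14.7
eef_pos: [0.4832, -0.1095, 0.2469]
ee_rot: [1.882, 2.498, 0.014]
ft_force: [-0.5, 1.3, 0.8]
grip_width: 0.0002
```

View pics/end.png

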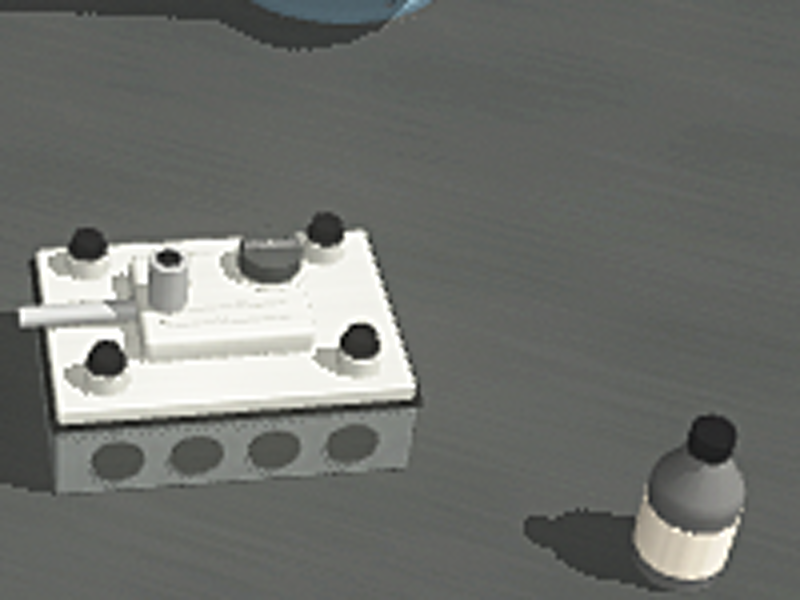

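All four retainers sit low: a (325,230), b (107,358), c (361,341), d (88,245). The socket (168,280) and the bottle are where they were. The arm is clear, so I'm handing in.

```bash
python3 -c "
from plant import manip;print(manip.hand_in())"
```

```text
the job is handed in; nothing more can be done
None
```

I pressed all four retainers home one at a time in the order a, b, c, d with closed fingertips, then handed the job in at about 14.7 s.

- **Seating:** At the end of each push the force rose to 12.5–15.4 N with the fingertip at 98.1–98.7 mm. That puts each button's free top at about 102 mm, the given home height. In the pictures each retainer dropped about 8–9 px (about 8 mm).
- **Force:** The wrist force at the end of every move stayed at or below about 15.4 N, against the 35 N limit. I did not log it within moves.
- **Bystanders:** In the final picture the socket and bottle look unmoved, judged by eye. The bowl was outside that crop and I did not check it again, but no path came near it.
- **Disagreement:** The first cover pose from the two cameras differed by about 7 mm. I settled it by checking from close up before each press, with corrections of 1–3 mm.
- **End state:** The arm ended well clear with near-zero force. Handing in reported no verdict.

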